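# Transfer column fractions to the flask rack in order

### The arm

A 6-joint arm with a two-finger parallel gripper is mounted at the origin on the work surface. World frame = base frame: x ahead of the robot, y to its left, z up, the work surface at z = 0. Lengths are in m, angles in rad, forces in N, time in s.
With the tool pointing down it reaches from about 0.35 to 0.875 m from the base axis. Payload 15.5 kg.
Tool frame: the origin (TCP) lies midway between the tips of the shut fingers; the grasp point (between the pads) lies 19 mm behind it; z points along the fingers, y is the direction in which the jaws open and shut (so a half turn about z gives the same grasp; the last joint's range is limited). The gripper opens to 85 mm and grips with 20 to 120 N. Pads are 22 mm wide; open, the fingers measure 114 mm over their backs; the gripper's body (76 mm by 85 mm) begins 54 mm behind the grasp point. The pads swing forward as they close: fully open they stand 13 mm farther back than shut.
Start: joints at [-1.26, 0.494, 1.345, -0, 1.302, -0.096], TCP at [0.247, -0.574, 0.231] pointing down, gripper open.
Joint ranges: [-2.91, 2.91], [-0.82, 2.16], [0.22, 2.67], [-1.22, 4.37], [0.12, 2.79], [-3.08, 3.08]. Speed limits (rad/s): [1.89, 1.89, 2.57, 3.01, 3.01, 3.01].

### API

Orientations are given as a rotation vector (axis times angle).
In Python, from station import arm gives the robot as it stands. The module is installed in compiled form; this text tells all that it offers.
- The arm moves only by the shell command python3 -m inch 'ROWS' [FORCE]. ROWS is a JSON object of lists of equal length, an entry for each row: "rot": the turn, a rotation vector about the world's x, y, z in rad, a list of three; "dp": the shift along the world's x, y, z in cm, a list of three; "claw": the finger opening in cm, from 0 to 8.54. In form: {"rot": [[ax, ay, az], ...], "dp": [[dx, dy, dz], ...], "claw": [claw, ...]}. A call has 1 to 20 rows; each row is the pose to reach, as a shift and turn from the pose measured when the call began; what a row does not reach only later rows make up. A row lasts 1/10 s, in which the tool goes at most 50 mm and 8.59 degrees, less where a joint would pass 70% of its speed; a pose out of reach is approached as far as the arm can. A call with a gripper value outside its range is refused whole. The fingers move at their own pace and stop on an object; FORCE is the grip in N (left out, the last holds). Time passes only in rows, so rows that repeat a pose let the fingers close. It gives the time, the measured TCP pose, the force and the opening at its end, in the units of the state.
- arm.state(): the state, without advancing time (a new reading comes with each control period).
- arm.capture(name): name is "scene" or "top" or "wrist"; returns (picture, depth): 384x512x3 uint8, red, green, blue; 384x512 float32, m along the optical axis (not along the pixel's ray), 0 where there is no reading.
- arm.get_calibration(name): a dict with "vfov" (degrees; the focal length in pixels is half the picture's height over the tangent of half this angle, whatever the lens; pixels are square), "cx", "cy" (the principal point, pixels), "T" (4x4, takes a point from camera to world coordinates). Camera axes: x right, y up, looking along -z (the intrinsics and any distortion apply to the point x, -y, -z); pixel columns grow to the right and rows downward; lengths in m; the calibration is good to about 2 mm. A picture is of the moment at which its call begins: read the wrist's pose just before it. get_calibration takes no time and is no camera call; for the wrist camera it gives the pose at the moment of the call.
- arm.hand_in(): hands the job in, once; it reports no verdict.
The state is a dict: "time_s": time; "qpos": joint angles; "qd": joint speeds; "joint_efforts": joint torques, N m; "ee_pos": TCP position; "eef_rot": TCP orientation; "wrist_force": force on the tool from outside, world axes, zero at the start; "torque": the same for the moment, N m; "finger_gap": finger opening in m.
Only numpy, scipy, OpenCV 4.12 (cv2) and the standard library are available. Lean on these libraries where they do the work, as an engineer would, in place of code of your own. Each camera call takes 0.05 s, during which the arm holds its last target.

### The job

The four stoppered flasks standing on cork rings in the steel tray are successive fractions from one column run. Move them to the white flask rack, one flask in each hole and in the same order from left to right as they stand now, each resting in its hole with its neck up. They are glass: do not tip them over, and set each one down gently.

Things in the scene. Friction and masses are not known exactly. Their poses are not given: they have to be found in the camera images.
- flask_small: Small round-bottom glass flask: ball-shaped bulb 51 mm in diameter, neck 28 mm, rim 69.5 mm above the origin; above it a white stopper head 24 mm wide, 12 mm high, fast in the neck. Origin: centre of the round bulb; z up along the neck. About 60 g. Grip the neck from above, 18 mm below the rim. Seated in the rack, its origin is 54.5 mm above the rack's origin.
- flask_medium: Medium round-bottom glass flask: ball-shaped bulb 64 mm in diameter, neck 28 mm, rim 78 mm above the origin; above it a white stopper head 24 mm wide, 12 mm high, fast in the neck. Origin: centre of the round bulb; z up along the neck. About 90 g. Grip the neck from above, 18 mm below the rim. Seated in the rack, its origin is 64.1 mm above the rack's origin.
- flask_large: Large round-bottom glass flask: ball-shaped bulb 85 mm in diameter, neck 28 mm, rim 97.5 mm above the origin; above it a white stopper head 24 mm wide, 12 mm high, fast in the neck. Origin: centre of the round bulb; z up along the neck. About 150 g. Grip the neck from above, 18 mm below the rim. Seated in the rack, its origin is 77.0 mm above the rack's origin.
- flask_pear: Pear-shaped glass flask: bulb 60 mm in diameter, tapering to a blunt tip 54 mm below the origin, thin neck 20 mm, rim 74 mm above the origin; above it a white stopper head 16 mm wide, 12 mm high, fast in the neck. Origin: centre of the round bulb; z up along the neck. About 70 g. Grip the neck from above, 18 mm below the rim. Seated in the rack, its origin is 65.7 mm above the rack's origin.
- ring_small: Cork ring fixed in the tray, on which the small round flask stands upright at the start: 70 mm across, opening 36 mm, 28 mm high. Origin: centre of its underside; the flask's origin starts 46 mm above it.
- ring_medium: Cork ring fixed in the tray, on which the medium round flask stands upright at the start: 80 mm across, opening 44 mm, 28 mm high. Origin: centre of its underside; the flask's origin starts 51 mm above it.
- ring_large: Cork ring fixed in the tray, on which the large round flask stands upright at the start: 86 mm across, opening 60 mm, 28 mm high. Origin: centre of its underside; the flask's origin starts 58 mm above it.
- ring_pear: Cork ring fixed in the tray, on which the pear-shaped flask stands upright at the start: 70 mm across, opening 34 mm, 28 mm high. Origin: centre of its underside; the flask's origin starts 62 mm above it.
- tray: Low steel tray, 105 by 385 mm, fixed, with the four cork rings in a row along its y axis, at y = +135, +45, -45, -135 mm (x = 0). Origin: centre of its underside, on the bench; y along the row to the robot's left, x away from the robot; turned up to 7 degrees. The flasks' order differs every time; the tray may be the nearer or the farther row.
- rack: White plastic rack, fixed: plate 100 by 370 mm, 10 mm thick, top 40 mm above the bench, on end legs, with four equal through holes, 42 mm in diameter, at y = +135, +45, -45, -135 mm (x = 0). Origin: under the plate's centre, on the bench; y along the row to the robot's left, x away from the robot; turned up to 7 degrees. A bulb centres itself in a hole.
Not all that is in view belongs to the job. What is shaped like the flask_small but red is not meant.

How it is judged:
At the end, for the whole second after the job is handed in: Every flask is seated in the rack hole that has the same place in the row, from left to right, as its cork ring has in the tray: bulb centre within 12 mm of the hole's centre along and across the row and within 8 mm of its seated height, neck within 28 degrees of vertical, released and at rest (((y of ring_small in the frame of tray between 0.105 and 0.165 m and y of flask_small in the frame of rack between 0.123 and 0.147 m) or (y of ring_small in the frame of tray between 0.015 and 0.075 m and y of flask_small in the frame of rack between 0.033 and 0.057 m) or (y of ring_small in the frame of tray between -0.075 and -0.015 m and y of flask_small in the frame of rack between -0.057 and -0.033 m) or (y of ring_small in the frame of tray between -0.165 and -0.105 m and y of flask_small in the frame of rack between -0.147 and -0.123 m)) and x of flask_small in the frame of rack between -0.012 and 0.012 m and z of flask_small in the frame of rack between 0.0465 and 0.0625 m and angle between each of flask_small, flask_medium, flask_large, flask_pear's own z axis and vertical below 0.5 rad and linear speed of each of flask_small, flask_medium, flask_large, flask_pear below 0.02 m/s and angular speed of each of flask_small, flask_medium, flask_large, flask_pear below 0.2 rad/s and ((y of ring_medium in the frame of tray between 0.105 and 0.165 m and y of flask_medium in the frame of rack between 0.123 and 0.147 m) or (y of ring_medium in the frame of tray between 0.015 and 0.075 m and y of flask_medium in the frame of rack between 0.033 and 0.057 m) or (y of ring_medium in the frame of tray between -0.075 and -0.015 m and y of flask_medium in the frame of rack between -0.057 and -0.033 m) or (y of ring_medium in the frame of tray between -0.165 and -0.105 m and y of flask_medium in the frame of rack between -0.147 and -0.123 m)) and x of flask_medium in the frame of rack between -0.012 and 0.012 m and z of flask_medium in the frame of rack between 0.0561 and 0.0721 m and ((y of ring_large in the frame of tray between 0.105 and 0.165 m and y of flask_large in the frame of rack between 0.123 and 0.147 m) or (y of ring_large in the frame of tray between 0.015 and 0.075 m and y of flask_large in the frame of rack between 0.033 and 0.057 m) or (y of ring_large in the frame of tray between -0.075 and -0.015 m and y of flask_large in the frame of rack between -0.057 and -0.033 m) or (y of ring_large in the frame of tray between -0.165 and -0.105 m and y of flask_large in the frame of rack between -0.147 and -0.123 m)) and x of flask_large in the frame of rack between -0.012 and 0.012 m and z of flask_large in the frame of rack between 0.069 and 0.085 m and ((y of ring_pear in the frame of tray between 0.105 and 0.165 m and y of flask_pear in the frame of rack between 0.123 and 0.147 m) or (y of ring_pear in the frame of tray between 0.015 and 0.075 m and y of flask_pear in the frame of rack between 0.033 and 0.057 m) or (y of ring_pear in the frame of tray between -0.075 and -0.015 m and y of flask_pear in the frame of rack between -0.057 and -0.033 m) or (y of ring_pear in the frame of tray between -0.165 and -0.105 m and y of flask_pear in the frame of rack between -0.147 and -0.123 m)) and x of flask_pear in the frame of rack between -0.012 and 0.012 m and z of flask_pear in the frame of rack between 0.0577 and 0.0737 m); the robot touches nothing.
It fails at once if a flask falls over or is tipped past 50 degrees (angle between any of flask_small, flask_medium, flask_large, flask_pear's own z axis and vertical above 0.87 rad).
It fails at once if a flask is dropped: it moves faster than 0.5 m/s with no finger touching it (a fall of over 13 mm) ((linear speed of flask_small above 0.5 m/s and contact force between the fingers and flask_small below 0.05 N) or (linear speed of flask_medium above 0.5 m/s and contact force between the fingers and flask_medium below 0.05 N) or (linear speed of flask_large above 0.5 m/s and contact force between the fingers and flask_large below 0.05 N) or (linear speed of flask_pear above 0.5 m/s and contact force between the fingers and flask_pear below 0.05 N)).
It fails at once if a flask is driven hard onto the rack (over 80 N) (contact force between any of flask_small, flask_medium, flask_large, flask_pear and rack above 80 N).
It also fails if it takes over 96 s, if anything falls off the work surface, if the arm or the gripper's body presses on something with over 40 N, if the wrist force passes 120 N, or if a joint passes its speed limit or range.

## Working session

There is one attempt and no reset: what is moved stays moved. The work goes in short steps, Python scripts to look and compute and a shell command to move; the robot and the scene stay as the last step left them, time stands still between calls to the robot, and variables do not carry over. Pictures are saved under pics/ and viewed, and the job is handed in when it is done.

```bash
mkdir -p pics; ls
python3 - <<'E'
from station import arm
import cv2,numpy as np
print(arm.state())
for n in("scene","top","wrist"):
    c=arm.get_calibration(n);print(n,c)
    p,d=arm.capture(n);cv2.imwrite(f"pics/{n}0.png",p[:,:,::-1]);np.savez(f"{n}0.npz",p=p,d=d)
    print((d>0).mean(),d.max())
E
```

```text
pics
{'time_s': 0.0, 'qpos': array([-1.26050912e+00,  4.94189478e-01,  1.34615569e+00, -1.10653159e-05,
        1.30252147e+00, -9.54888524e-02]), 'qd': array([ 2.88305696e-03, -6.50070816e-04, -1.19863912e-03, -1.96144012e-05,
       -1.06495967e-03, -1.38298331e-03]), 'joint_efforts': array([-2.06209574e-03, -8.82157445e+01, -3.83872604e+01, -2.49715422e-04,
        1.00203103e-02, -3.98157420e-05]), 'ee_pos': array([ 0.24659662, -0.57388063,  0.23068803]), 'eef_rot': array([-3.07591411e+00, -6.32777172e-01,  2.31078326e-04]), 'wrist_force': array([0.01292875, 0.45884349, 0.30832995]), 'torque': array([-0.04373598, -0.0241084 , -0.00249096]), 'finger_gap': 0.08560049977236785}
scene {'vfov': 42.98047241234743, 'cx': 256.2522307360372, 'cy': 192.6674680937563, 'T': array([[-0.61173839, -0.46776485,  0.63794371,  1.02081878],
       [ 0.79105525, -0.36456172,  0.49124978,  0.35030571],
       [ 0.00278048,  0.80516507,  0.59304424,  0.53584083],
       [ 0.        ,  0.        ,  0.        ,  1.        ]])}
0.99560546875 3.5036478
top {'vfov': 51.176304065733596, 'cx': 249.40845978778864, 'cy': 186.1970850561245, 'T': array([[ 0.02803888,  0.98726627, -0.15658586,  0.46189575],
       [-0.99934289,  0.03128501,  0.01830421, -0.02935434],
       [ 0.02296992,  0.15596974,  0.98749472,  0.73697817],
       [ 0.        ,  0.        ,  0.        ,  1.        ]])}
0.996246337890625 0.81498545
wrist {'vfov': 62.31859401157754, 'cx': 259.8933497121178, 'cy': 193.11031467640055, 'T': array([[ 3.94259219e-01,  8.72958279e-01,  2.87234244e-01,
         3.19791131e-01],
       [-9.18998973e-01,  3.74760463e-01,  1.22456043e-01,
        -5.42687494e-01],
       [-7.45021563e-04, -3.12247400e-01,  9.50000530e-01,
         3.72668828e-01],
       [ 0.00000000e+00,  0.00000000e+00,  0.00000000e+00,
         1.00000000e+00]])}
0.9956461588541666 1.0938811
```

View pics/top0.png

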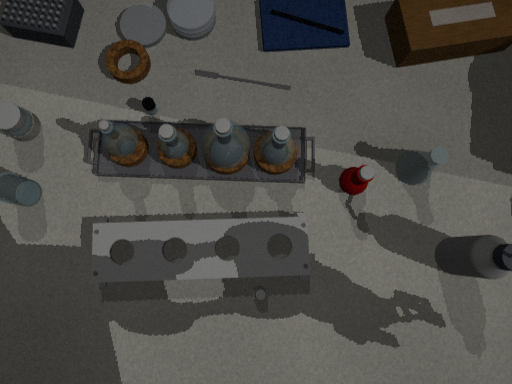

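View pics/scene0.png

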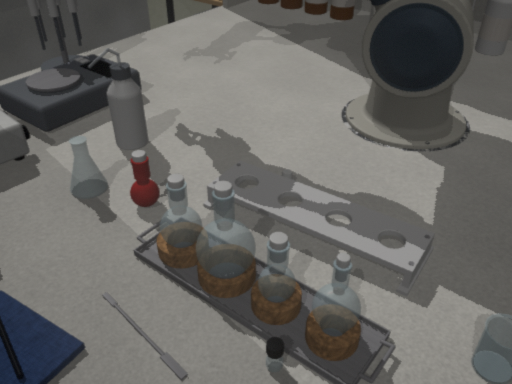

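Top view: the tray is the farther row. From left to right there's a pear (stopper 105,127), probably small (167,131), large (223,128) and medium (281,134). The rack is the nearer row, with holes at (122,250), (175,249), (227,247) and (280,245). The red decoy is at (355,180). I'll confirm in an enlarged crop and measure.

```bash
cat > h.py <<'E'
import numpy as np,cv2
from station import arm
def ray(c,u,v):
    f=192/np.tan(np.radians(c['vfov']/2))
    d=np.array([(u-c['cx'])/f,-(v-c['cy'])/f,-1.]);T=c['T'];return T[:3,3],T[:3,:3]@d
def onz(c,u,v,z):
    o,d=ray(c,u,v);return o+d*(z-o[2])/d[2]
def dep(c,u,v,z):
    o,d=ray(c,u,v);return o+d*z
E
python3 - <<'E'
from h import *
c=arm.get_calibration('top');z=np.load('top0.npz');p,d=z['p'],z['d']
cr=p[90:300,80:320];cv2.imwrite('pics/crop0.png',cv2.resize(cr,None,fx=3,fy=2.85,interpolation=cv2.INTER_CUBIC)[:600,:,::-1]*1)
hsv=cv2.cvtColor(p,cv2.COLOR_RGB2HSV)
for u,v in[(135,235),(200,235),(300,260),(105,127),(167,131),(223,128),(281,134),(122,250),(227,247),(60,230),(200,180),(300,175)]:
    print(u,v,hsv[v,u],dep(c,u,v,d[v,u]).round(4))
E
```

```text
135 235 [ 60   2 112] [0.4814 0.1515 0.0406]
200 235 [  0   4 114] [0.4847 0.0405 0.0395]
300 260 [30  4 69] [ 0.447  -0.1327  0.0393]
105 127 [ 40   7 110] [0.6376 0.1788 0.1521]
167 131 [ 50   7 113] [0.6408 0.0901 0.1313]
223 128 [ 15   4 116] [0.6363 0.0011 0.1713]
281 134 [ 20   7 113] [ 0.6382 -0.0864  0.1446]
122 250 [25 30 51] [0.4551 0.1831 0.0007]
227 247 [23 19 53] [ 0.4658 -0.0054 -0.0036]
60 230 [ 30  17 108] [0.4876 0.2969 0.0014]
200 180 [30 16 94] [0.5873 0.0491 0.0013]
300 175 [ 0  0 61] [ 0.6021 -0.1365  0.005 ]
```

View pics/crop0.png

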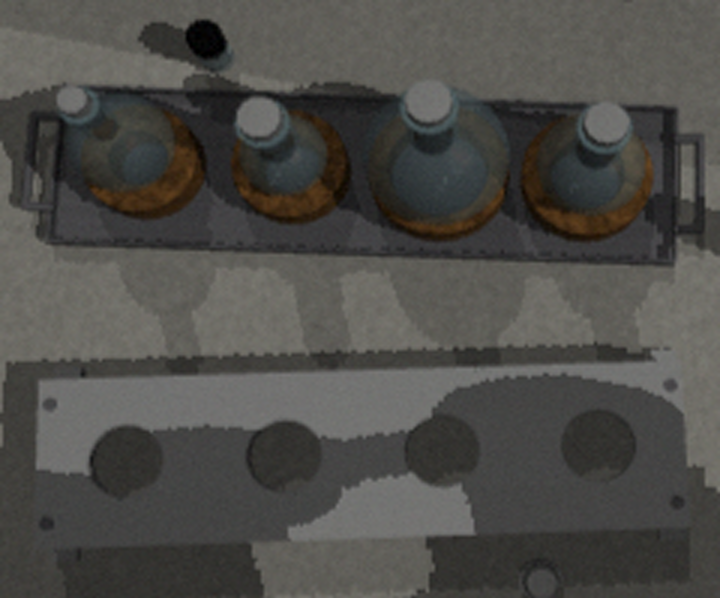

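The stopper heights (152, 131, 171 and 145 mm) match pear, small, large and medium, left to right, with a tray floor about 4 mm thick. Next are the precise centres.

Run:
```python
from h import *
for cam in('top','scene'):
    c=arm.get_calibration(cam);z=np.load(cam+'0.npz');p,d=z['p'],z['d']
    V,U=np.mgrid[:384,:512]
    f=192/np.tan(np.radians(c['vfov']/2))
    P=np.stack([(U-c['cx'])/f*d,-(V-c['cy'])/f*d,-d],-1)@c['T'][:3,:3].T+c['T'][:3,3]
    for n,g,zt in(('pear',(.6376,.1788),.152),('small',(.6408,.0901),.1315),('large',(.6363,.0011),.1715),('medium',(.6382,-.0864),.145)):
        m=(abs(P[...,2]-zt)<.004)&(np.hypot(P[...,0]-g[0],P[...,1]-g[1])<.02)
        pts=P[m];(cx,cy),r=cv2.minEnclosingCircle(pts[:,:2].astype(np.float32)*1000)
        print(cam,n,m.sum(),pts.mean(0).round(4),(pts.min(0)+pts.max(0))[:2]/2,np.ptp(pts,0).round(4),'median z',np.median(pts[:,2]).round(4), 'pix',U[m].mean().round(1),V[m].mean().round(1), 'circ',round(cx,1),round(cy,1),round(r,1))
    # holes
    if cam=='top':
        pl=((abs(P[...,2]-.04)<.008)&(P[...,0]>.38)&(P[...,0]<.54)&(abs(P[...,1]-.02)<.23)).astype(np.uint8)
        cv2.imwrite('pics/pl.png',pl*255)
        cs,h=cv2.findContours(pl,cv2.RETR_CCOMP,cv2.CHAIN_APPROX_NONE)
        H=[]
        for k,q in enumerate(cs):
            if cv2.contourArea(q)<150: continue
            if h[0][k][3]>=0:
                # contour points in world
                w=np.array([onz(c,u,v,.04)[:2]*1000 for u,v in q[:,0]],np.float32)
                e=cv2.fitEllipse(w);print('hole',q.mean(0),e);H.append(e[0])
            else:
                w=np.array([onz(c,u,v,.04)[:2]*1000 for u,v in q[:,0]],np.float32);print('plate',cv2.minAreaRect(w))
        H=np.array(sorted(H,key=lambda a:-a[1]));print(H,np.diff(H,axis=0),H.mean(0))
        m=(P[...,2]>.03)&(P[...,2]<.15)&(P[...,0]<.43)&(P[...,0]>.3)&(abs(P[...,1])<.3)
        print('vial?',P[300-12:302,250:272][m[288:302,250:272]].max(0) if m[288:302,250:272].any() else 0)
```

```text
top pear 89 [0.6412 0.1814 0.151 ] [0.64159025 0.18182529] [0.0152 0.0151 0.0054] median z 0.1513 pix 103.7 124.9 circ 641.7 182.1 8.0
top small 179 [0.6408 0.0916 0.131 ] [0.64106061 0.09169374] [0.0226 0.022  0.0065] median z 0.1311 pix 166.0 131.1 circ 641.1 92.2 11.6
top large 197 [0.6402 0.0022 0.171 ] [0.64066847 0.00211514] [0.0234 0.0221 0.0058] median z 0.171 pix 222.3 125.5 circ 640.6 2.6 12.0
top medium 185 [ 0.6398 -0.0874  0.1448] [ 0.63988447 -0.0873987 ] [0.0224 0.0232 0.007 ] median z 0.145 pix 281.7 133.0 circ 640.4 -87.7 11.9
plate ((461.1912536621094, 38.15025329589844), (99.9786148071289, 369.9774169921875), 3.5191333293914795)
hole [[122.02857143 251.78571429]] ((452.9206848144531, 171.4818878173828), (41.05538558959961, 42.37955856323242), 84.19891357421875)
hole [[174.65277778 249.84722222]] ((458.5408935546875, 82.17250061035156), (41.960289001464844, 42.906551361083984), 94.78473663330078)
hole [[227.21126761 248.14084507]] ((463.9314880371094, -7.140091419219971), (42.71125793457031, 42.942630767822266), 84.988037109375)
hole [[279.         246.42857143]] ((
[... 233 characters left out ...]
9.30938721]
 [  5.39059448 -89.31259203]
 [  5.36547852 -89.01095533]] [461.17250824  37.59081256]
vial? [ 0.39468115 -0.0573161   0.03389281]
scene pear 123 [0.644  0.1846 0.1508] [0.64278861 0.18406647] [0.0159 0.0151 0.0053] median z 0.151 pix 343.5 257.7 circ 642.8 184.0 8.1
scene small 212 [0.644  0.0951 0.1308] [0.64314016 0.09432216] [0.0245 0.0224 0.0052] median z 0.131 pix 278.4 238.4 circ 643.0 93.9 12.4
scene large 176 [0.6436 0.0056 0.1708] [0.64159255 0.00504597] [0.0246 0.0236 0.0053] median z 0.171 pix 222.8 186.3 circ 641.5 4.9 12.6
scene medium 155 [ 0.6435 -0.0839  0.1444] [ 0.64288182 -0.0853301 ] [0.0251 0.0237 0.0059] median z 0.1446 pix 175.4 178.8 circ 642.5 -86.3 13.5
```

Run:
```python
from h import *
for cam in('top','scene'):
    c=arm.get_calibration(cam);z=np.load(cam+'0.npz');p,d=z['p'],z['d']
    V,U=np.mgrid[:384,:512]
    f=192/np.tan(np.radians(c['vfov']/2))
    P=np.stack([(U-c['cx'])/f*d,-(V-c['cy'])/f*d,-d],-1)@c['T'][:3,:3].T+c['T'][:3,3]
    m=(P[...,2]>.03)&(P[...,2]<.5)&(P[...,0]>.2)&(P[...,0]<.8)&(P[...,1]<.35)&(P[...,1]>-.7)
    n,l,s,_=cv2.connectedComponentsWithStats(m.astype(np.uint8))
    for k in range(1,n):
        if s[k,4]>40:
            q=P[l==k];print(cam,s[k],q.min(0).round(3),q.max(0).round(3))
    if cam=='scene':
        m=(abs(P[...,2]-.04)<.006)&(abs(P[...,0]-.46)<.065)&(abs(P[...,1]-.038)<.2)
        q=P[m][:,:2].astype(np.float32)*1000;print(cv2.minAreaRect(q),np.median(P[m][:,2]))
        cs,h=cv2.findContours(m.astype(np.uint8),cv2.RETR_CCOMP,cv2.CHAIN_APPROX_NONE)
        for k,qq in enumerate(cs):
            if cv2.contourArea(qq)>60 and h[0][k][3]>=0:
                w=np.array([onz(c,u,v,.04)[:2]*1000 for u,v in qq[:,0]],np.float32);print(cv2.fitEllipse(w))
print(arm.state()['time_s'])
```

```text
top [142  97  13  14 140] [0.708 0.135 0.031] [0.728 0.155 0.047]
top [ 201  118   49   55 2048] [ 0.598 -0.04   0.03 ] [0.68  0.043 0.173]
top [  99  120   47   45 1460] [0.606 0.147 0.03 ] [0.674 0.211 0.153]
top [ 157  124   39   43 1231] [0.606 0.058 0.03 ] [0.675 0.126 0.134]
top [ 254  126   44   47 1511] [ 0.601 -0.127  0.03 ] [ 0.676 -0.049  0.148]
top [405 147  44  33 919] [ 0.597 -0.37   0.03 ] [ 0.648 -0.324  0.109]
top [340 165  34  30 732] [ 0.565 -0.254  0.03 ] [ 0.615 -0.205  0.11 ]
top [ 12 174  22  29 326] [0.53  0.335 0.03 ] [0.576 0.35  0.072]
top [   91   217   219    66 10979] [ 0.401 -0.149  0.03 ] [0.521 0.225 0.045]
top [ 441  235   71   44 2618] [ 0.428 -0.437  0.03 ] [ 0.496 -0.382  0.175]
top [255 290  11  10  47] [ 0.379 -0.074  0.03 ] [ 0.395 -0.057  0.034]
scene [ 362    0  112   98 9160] [ 0.2   -0.014  0.171] [0.283 0.162 0.335]
scene [  11   48  136   91 6183] [ 0.283 -0.7    0.03 ] [ 0.563 -0.379  0.213]
scene [  0 109  31  49 936] [ 0.603 -0.649  0.03 ] [ 0.689 -0.525  0.082]
scene [ 69 136  33  49 969] [ 0.603 -0.363  0.03 ] [ 0.652 -0.321  0.107]

[... 273 characters left out ...]
 0.03 ] [0.678 0.219 0.153]
scene [478 313  25  45 486] [0.531 0.337 0.03 ] [0.576 0.35  0.072]
scene [266 337  18  22 333] [0.709 0.137 0.03 ] [0.731 0.158 0.047]
((462.25384521484375, 39.07164001464844), (105.06973266601562, 370.9730529785156), 3.6060478687286377) 0.039976696227735975
((457.56976318359375, 175.3538055419922), (37.41508102416992, 41.04204177856445), 14.377787590026855)
((462.84881591796875, 85.94003295898438), (37.592960357666016, 41.15167999267578), 26.96153450012207)
((468.3409729003906, -3.3039984703063965), (38.09703826904297, 40.98464584350586), 25.539608001708984)
((474.2735290527344, -92.56118774414062), (36.95673370361328, 40.69048309326172), 34.72468948364258)
0.15
```

Scene and top agree to about 2.5 mm, so I'll use their mean. Flasks (x, y):
- pear (.642, .183)
- small (.642, .093)
- large (.641, .004)
- medium (.641, -.087)

Holes in the same order:
- (.454, .1725)
- (.4595, .083)
- (.465, -.006)
- (.470, -.095)

I'll start with the medium flask, moving up and then across with the jaws along x.

```bash
python3 -m inch '{"rot":[[0,0,0],[0,0,0],[0,0,0.15],[0,0,0.3],[0,0,0.45],[0,0,0.6],[0,0,0.75],[0,0,0.9],[0,0,1.05],[0,0,1.164],[0,0,1.164],[0,0,1.164],[0,0,1.164],[0,0,1.164],[0,0,1.164],[0,0,1.164],[0,0,1.164],[0,0,1.164],[0,0,1.164],[0,0,1.164]],"dp":[[0,0,4],[0,0,7],[2.8,3.5,7],[5.6,7,7],[8.4,10.5,7],[11.2,14,7],[14,17.5,7],[16.8,21,7],[19.7,24.4,7],[22.5,27.8,7],[25.3,31.2,7],[28.1,34.7,7],[31,38.2,7],[33.8,41.7,7],[36.6,45.2,7],[39.4,48.7,5],[39.4,48.7,2],[39.4,48.7,2],[39.4,48.7,2],[39.4,48.7,2]],"claw":[6,6,6,6,6,6,6,6,6,6,6,6,6,6,6,6,6,6,6,6]}' 30
python3 - <<'E'
from h import *
s=arm.state();print(s['ee_pos'],s['eef_rot'],s['qpos'],s['wrist_force'])
c=arm.get_calibration('wrist');p,d=arm.capture('wrist');cv2.imwrite('pics/w1.png',p[:,:,::-1]);np.savez('w1.npz',p=p,d=d)
V,U=np.mgrid[:384,:512];f=192/np.tan(np.radians(c['vfov']/2))
P=np.stack([(U-c['cx'])/f*d,-(V-c['cy'])/f*d,-d],-1)@c['T'][:3,:3].T+c['T'][:3,3]
for n,g,zt in(('pear',(.642,.183),.151),('small',(.642,.093),.131),('large',(.641,.004),.171),('medium',(.641,-.087),.145)):
    m=(abs(P[...,2]-zt)<.004)&(np.hypot(P[...,0]-g[0],P[...,1]-g[1])<.02)
    if m.sum()>30:
        pts=P[m];print(n,m.sum(),cv2.minEnclosingCircle(pts[:,:2].astype(np.float32)*1000),np.median(pts[:,2]))
E
```

```text
time_s: 2.15
ee_pos: [0.6408, -0.0879, 0.2525]
eef_rot: [2.223, 2.219, 0.0]
wrist_force: [0.3, 0.1, 0.2]
finger_gap: 0.06
[ 0.64084068 -0.08792523  0.25246602] [2.22314022e+00 2.21856712e+00 3.93433491e-04] [-2.28504116e-01  5.06985108e-01  1.25998205e+00 -2.31134109e-04
  1.37378908e+00 -2.26399806e-01] [0.29697161 0.10043399 0.20224281]
large 1037 ((640.8880004882812, 2.7287778854370117), 11.903074264526367) 0.1703567076097344
medium 610 ((640.4324340820312, -87.11121368408203), 11.86292552947998) 0.14407126684910604
```

View pics/w1.png

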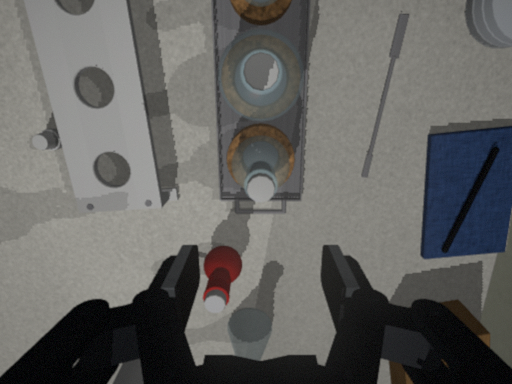

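The wrist view shows the medium stopper at (261,186), the large at (262,72), the red decoy at (222,265) and the rack at left. It agrees with the other cameras within about 1 mm, with the jaws across the row. I'll descend (TCP to z 0.096) and grip.

```bash
python3 - <<'E'
from h import *
c=arm.get_calibration('wrist');z=np.load('w1.npz');d=z['d']
V,U=np.mgrid[:384,:512];f=192/np.tan(np.radians(c['vfov']/2))
P=np.stack([(U-c['cx'])/f*d,-(V-c['cy'])/f*d,-d],-1)@c['T'][:3,:3].T+c['T'][:3,3]
m=((abs(P[...,2]-.04)<.008)&(P[...,0]>.38)&(P[...,0]<.54)).astype(np.uint8)
cs,h=cv2.findContours(m,cv2.RETR_CCOMP,cv2.CHAIN_APPROX_NONE)
for k,qq in enumerate(cs):
    if cv2.contourArea(qq)>200 and h[0][k][3]>=0:
        w=np.array([onz(c,u,v,.04)[:2]*1000 for u,v in qq[:,0]],np.float32);print(cv2.fitEllipse(w))
E
python3 -m inch '{"rot":[[0,0,0],[0,0,0],[0,0,0],[0,0,0],[0,0,0],[0,0,0],[0,0,0],[0,0,0],[0,0,0],[0,0,0],[0,0,0],[0,0,0],[0,0,0]],"dp":[[0,0.08,-4],[0,0.08,-8],[0,0.08,-11],[0,0.08,-13.5],[0,0.08,-15],[0,0.08,-15.6],[0,0.08,-15.6],[0,0.08,-15.6],[0,0.08,-15.6],[0,0.08,-15.6],[0,0.08,-15.6],[0,0.08,-15.6],[0,0.08,-15.6]],"claw":[6,6,6,6,6,6,6,2,2,2,2,2,2]}' 30
```

```text
((471.92919921875, -95.1275863647461), (39.09822082519531, 41.322662353515625), 28.141695022583008)
((466.67559814453125, -6.613374710083008), (39.07970428466797, 41.442752838134766), 177.13043212890625)
time_s: 3.5
ee_pos: [0.6416, -0.0873, 0.0975]
eef_rot: [2.222, 2.217, 0.002]
wrist_force: [0.5, -0.5, 6.5]
finger_gap: 0.0272
```

```bash
python3 -m inch '{"rot":[[0,0,0],[0,0,0],[0,0,0],[0,0,0],[0,0,0],[0,0,0],[0,0,0],[0,0,0],[0,0,0],[0,0,0],[0,0,0],[0,0,0],[0,0,0],[0,0,0],[0,0,0],[0,0,0],[0,0,0],[0,0,0],[0,0,0],[0,0,0]],"dp":[[0,0,0.5],[0,0,1.5],[0,0,3],[0,0,5],[0,0,6.5],[-0.7,0,7],[-2.5,-0.1,7],[-5,-0.2,7],[-8,-0.4,7],[-11,-0.5,7],[-14,-0.7,7],[-16,-0.8,7],[-17,-0.8,7],[-17.1,-0.8,6.5],[-17.1,-0.8,5.5],[-17.1,-0.8,4.5],[-17.1,-0.8,3.5],[-17.1,-0.8,2.8],[-17.1,-0.8,2.4],[-17.1,-0.8,2.4]],"claw":[2,2,2,2,2,2,2,2,2,2,2,2,2,2,2,2,2,2,2,2]}' 30
python3 - <<'E'
from h import *
p,d=arm.capture('scene');cv2.imwrite('pics/s2.png',p[:,:,::-1])
print(arm.state()['wrist_force'],arm.state()['ee_pos'])
E
```

```text
time_s: 5.5
ee_pos: [0.4704, -0.0952, 0.1209]
eef_rot: [2.222, 2.218, 0.002]
wrist_force: [0.5, 0.4, -0.6]
finger_gap: 0.0272
[-0.15102931 -0.26657683 -0.92439896] [ 0.47060312 -0.09528581  0.1213176 ]
```

View pics/s2.png

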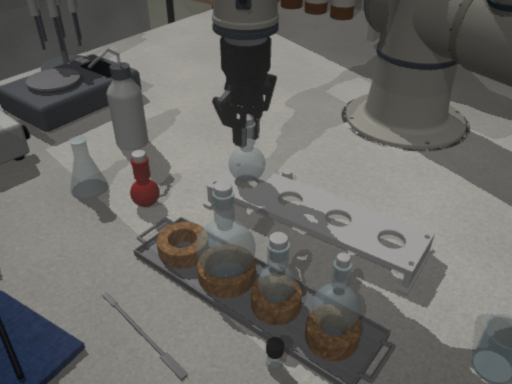

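The medium flask hangs upright over the end hole, at (247,165). I'll lower it, with contact expected at TCP z of about 0.1065.

```bash
python3 -m inch '{"rot":[[0,0,0],[0,0,0],[0,0,0],[0,0,0],[0,0,0],[0,0,0],[0,0,0],[0,0,0]],"dp":[[0,0,-0.4],[0,0,-0.8],[0,0,-1.1],[0,0,-1.25],[0,0,-1.35],[0,0,-1.45],[0,0,-1.5],[0,0,-1.5]],"claw":[2,2,2,2,2,2,2,2]}' 30
```

```text
time_s: 6.35
ee_pos: [0.4709, -0.0955, 0.1069]
eef_rot: [2.221, 2.217, 0.002]
wrist_force: [-2.9, -0.9, 12.2]
finger_gap: 0.0275
```

Contact at 12 N, so it's seated. I'll release and lift.

```bash
python3 -m inch '{"rot":[[0,0,0],[0,0,0],[0,0,0],[0,0,0],[0,0,0],[0,0,0],[0,0,0],[0,0,0],[0,0,0],[0,0,0],[0,0,0],[0,0,0],[0,0,0],[0,0,0],[0,0,0],[0,0,0],[0,0,0]],"dp":[[0,0,0],[0,0,0],[0,0,0],[0,0,0],[0,0,0],[0,0,2],[0,0,5],[0,0,9],[0,0,13],[3,1.8,14.5],[7,4,14.5],[11,6.2,14.5],[15,8.2,14.5],[17,9.8,14.5],[17,9.8,14.5],[17,9.8,14.5],[17,9.8,14.5]],"claw":[3.2,4,5,6,6,6,6,6,6,6,6,6,6,6,6,6,6]}' 30
python3 - <<'E'
from h import *
p,d=arm.capture('wrist');cv2.imwrite('pics/w3.png',p[:,:,::-1])
print(arm.state()['wrist_force'],arm.state()['ee_pos'])
c=arm.get_calibration('wrist')
V,U=np.mgrid[:384,:512];f=192/np.tan(np.radians(c['vfov']/2))
P=np.stack([(U-c['cx'])/f*d,-(V-c['cy'])/f*d,-d],-1)@c['T'][:3,:3].T+c['T'][:3,3]
for n,g,zt in(('pear',(.642,.183),.151),('small',(.642,.093),.131),('large',(.641,.004),.171),('medium',(.4705,-.0955),.154)):
    m=(abs(P[...,2]-zt)<.004)&(np.hypot(P[...,0]-g[0],P[...,1]-g[1])<.02)
    if m.sum()>30:
        pts=P[m];print(n,m.sum(),cv2.minEnclosingCircle(pts[:,:2].astype(np.float32)*1000),np.median(pts[:,2]))
E
```

```text
time_s: 8.05
ee_pos: [0.6401, 0.002, 0.2518]
eef_rot: [2.222, 2.217, 0.001]
wrist_force: [-0.8, 0.6, 0.3]
finger_gap: 0.0599
[ 0.53519495 -0.13224474  0.11453697] [0.64010398 0.00184604 0.25199655]
small 753 ((641.30322265625, 92.50648498535156), 11.835660934448242) 0.13061433684448376
large 740 ((640.7872314453125, 2.6998403072357178), 11.975812911987305) 0.17047541548476708
medium 436 ((468.257568359375, -98.31121826171875), 12.169407844543457) 0.15293029644686795
```

View pics/w3.png

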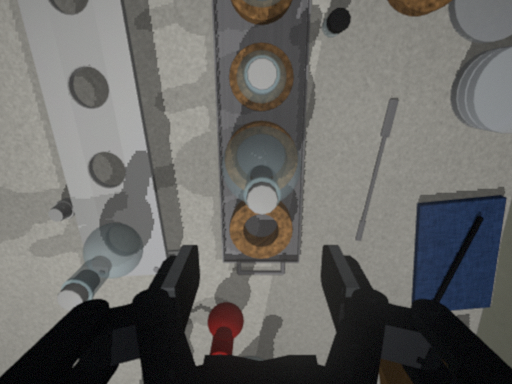

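The medium flask stands in its hole: its stopper top is at z 0.153, against 0.154 expected. Next is the large flask, with its stopper at (262,198).

```bash
python3 -m inch '{"rot":[[0,0,0],[0,0,0],[0,0,0],[0,0,0],[0,0,0],[0,0,0],[0,0,0],[0,0,0],[0,0,0],[0,0,0],[0,0,0],[0,0,0]],"dp":[[0.1,0.1,-3.5],[0.1,0.1,-7],[0.1,0.1,-10],[0.1,0.1,-12],[0.1,0.1,-13],[0.1,0.1,-13],[0.1,0.1,-13],[0.1,0.1,-13],[0.1,0.1,-13],[0.1,0.1,-13],[0.1,0.1,-13],[0.1,0.1,-13]],"claw":[6,6,6,6,6,6,2,2,2,2,2,2]}' 30
```

```text
time_s: 9.3
ee_pos: [0.6418, 0.0028, 0.1231]
eef_rot: [2.221, 2.215, 0.004]
wrist_force: [-1.3, -0.3, 8.4]
finger_gap: 0.0271
```

```bash
python3 -m inch '{"rot":[[0,0,0],[0,0,0],[0,0,0],[0,0,0],[0,0,0],[0,0,0],[0,0,0],[0,0,0],[0,0,0],[0,0,0],[0,0,0],[0,0,0],[0,0,0],[0,0,0],[0,0,0],[0,0,0],[0,0,0],[0,0,0],[0,0,0],[0,0,0]],"dp":[[0,0,0.5],[0,0,1.5],[0,0,3],[0,0,5],[0,0,6.5],[-0.7,0,7],[-2.5,-0.1,7],[-5,-0.2,7],[-8,-0.4,7],[-11,-0.5,7],[-14,-0.7,7],[-16.5,-0.9,7],[-17.5,-0.9,7],[-17.6,-0.9,6.5],[-17.6,-0.9,5.5],[-17.6,-0.9,4.5],[-17.6,-0.9,3.7],[-17.6,-0.9,3.1],[-17.6,-0.9,3],[-17.6,-0.9,3]],"claw":[2,2,2,2,2,2,2,2,2,2,2,2,2,2,2,2,2,2,2,2]}' 30
```

```text
time_s: 11.3
ee_pos: [0.4658, -0.0062, 0.1529]
eef_rot: [2.221, 2.216, 0.003]
wrist_force: [-0.4, 0.1, -1.4]
finger_gap: 0.0273
```

Run:
```python
from h import *
p,d=arm.capture('scene');cv2.imwrite('pics/s4.png',p[:,:,::-1])
print(arm.state()['wrist_force'],arm.state()['ee_pos'])
```

```text
[ 0.70272983 -0.17364115 -0.32977656] [ 0.46596257 -0.00620839  0.15315343]
```

View pics/s4.png

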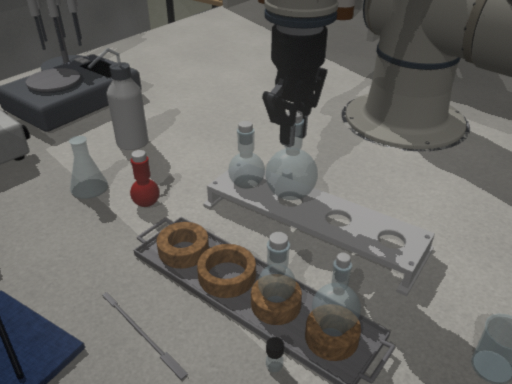

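The large flask hangs upright over its hole at (292,178), with the medium upright beside it. I'll lower it.

```bash
python3 -m inch '{"rot":[[0,0,0],[0,0,0],[0,0,0],[0,0,0],[0,0,0],[0,0,0],[0,0,0],[0,0,0]],"dp":[[0,0,-0.4],[0,0,-0.8],[0,0,-1.1],[0,0,-1.25],[0,0,-1.35],[0,0,-1.42],[0,0,-1.5],[0,0,-1.5]],"claw":[2,2,2,2,2,2,2,2]}' 30
```

```text
time_s: 12.15
ee_pos: [0.4661, -0.0063, 0.1387]
eef_rot: [2.22, 2.215, 0.004]
wrist_force: [-2.5, -0.0, 12.0]
finger_gap: 0.0271
```

```bash
python3 -m inch '{"rot":[[0,0,0],[0,0,0],[0,0,0],[0,0,0],[0,0,0],[0,0,0],[0,0,0],[0,0,0],[0,0,0],[0,0,0],[0,0,0],[0,0,0],[0,0,0],[0,0,0],[0,0,0],[0,0,0],[0,0,0],[0,0,0]],"dp":[[0,0,0],[0,0,0],[0,0,0],[0,0,0],[0,0,0],[0,0,2],[0,0,5],[0,0,9],[0,0,12],[3,1.8,12],[7,4,12],[11,6.2,12],[15,8.5,11],[17.5,9.9,10],[17.5,9.9,10],[17.5,9.9,10],[17.5,9.9,10],[17.5,9.9,10]],"claw":[3.2,4,5,6,6,6,6,6,6,6,6,6,6,6,6,6,6,6]}' 30
python3 - <<'E'
from h import *
p,d=arm.capture('wrist');cv2.imwrite('pics/w5.png',p[:,:,::-1])
print(arm.state()['wrist_force'],arm.state()['ee_pos'])
c=arm.get_calibration('wrist')
V,U=np.mgrid[:384,:512];f=192/np.tan(np.radians(c['vfov']/2))
P=np.stack([(U-c['cx'])/f*d,-(V-c['cy'])/f*d,-d],-1)@c['T'][:3,:3].T+c['T'][:3,3]
for n,g,zt in(('pear',(.642,.183),.151),('small',(.642,.093),.131),('large',(.466,-.0063),.1865),('medium',(.4705,-.0955),.154)):
    m=(abs(P[...,2]-zt)<.004)&(np.hypot(P[...,0]-g[0],P[...,1]-g[1])<.02)
    if m.sum()>30:
        pts=P[m];print(n,m.sum(),cv2.minEnclosingCircle(pts[:,:2].astype(np.float32)*1000),np.median(pts[:,2]))
E
```

```text
time_s: 13.95
ee_pos: [0.6406, 0.0922, 0.2393]
eef_rot: [2.221, 2.214, 0.005]
wrist_force: [-0.6, 0.2, 0.5]
finger_gap: 0.0595
[-0.50360053  0.78750009  0.21069333] [0.64072976 0.09222    0.23934507]
pear 440 ((641.6748657226562, 182.79006958007812), 7.91046667098999) 0.15057836366554828
small 600 ((641.3374633789062, 92.73322296142578), 11.973970413208008) 0.1303838630370879
large 616 ((461.54248046875, -6.752027988433838), 12.682929992675781) 0.18525405178567783
```

View pics/w5.png

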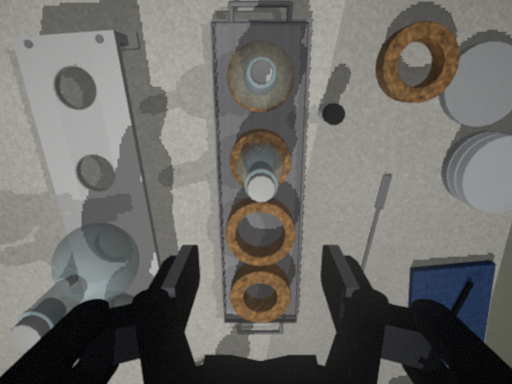

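Large is seated (stopper top z 0.185, against 0.186 expected, and upright enough). Next is the small flask, with its clear bulb and white stopper at (261,187).

```bash
python3 -m inch '{"rot":[[0,0,0],[0,0,0],[0,0,0],[0,0,0],[0,0,0],[0,0,0],[0,0,0],[0,0,0],[0,0,0],[0,0,0],[0,0,0],[0,0,0],[0,0,0]],"dp":[[0.1,0.05,-4],[0.1,0.05,-8],[0.1,0.05,-12],[0.1,0.05,-14.5],[0.1,0.05,-15.7],[0.1,0.05,-15.7],[0.1,0.05,-15.7],[0.1,0.05,-15.7],[0.1,0.05,-15.7],[0.1,0.05,-15.7],[0.1,0.05,-15.7],[0.1,0.05,-15.7],[0.1,0.05,-15.7]],"claw":[6,6,6,6,6,6,6,2,2,2,2,2,2]}' 30
```

```text
time_s: 15.3
ee_pos: [0.6424, 0.0928, 0.0832]
eef_rot: [2.22, 2.213, 0.007]
wrist_force: [0.6, 0.3, 7.5]
finger_gap: 0.0273
```

```bash
python3 -m inch '{"rot":[[0,0,0],[0,0,0],[0,0,0],[0,0,0],[0,0,0],[0,0,0],[0,0,0],[0,0,0],[0,0,0],[0,0,0],[0,0,0],[0,0,0],[0,0,0],[0,0,0],[0,0,0],[0,0,0],[0,0,0],[0,0,0],[0,0,0],[0,0,0]],"dp":[[0,0,0.5],[0,0,1.5],[0,0,3],[0,0,5],[0,0,6.5],[-0.7,0,7],[-2.5,-0.1,7],[-5,-0.2,7],[-8,-0.4,7],[-11,-0.6,7],[-14,-0.8,7],[-16.8,-1,7],[-18,-1,7],[-18.2,-1,6.5],[-18.2,-1,5.5],[-18.2,-1,4.5],[-18.2,-1,3.5],[-18.2,-1,2.5],[-18.2,-1,2],[-18.2,-1,2]],"claw":[2,2,2,2,2,2,2,2,2,2,2,2,2,2,2,2,2,2,2,2]}' 30
python3 - <<'E'
from h import *
p,d=arm.capture('scene');cv2.imwrite('pics/s6.png',p[:,:,::-1])
print(arm.state()['wrist_force'],arm.state()['ee_pos'])
E
```

```text
time_s: 17.3
ee_pos: [0.4601, 0.0827, 0.1023]
eef_rot: [2.221, 2.214, 0.005]
wrist_force: [0.7, 0.2, -1.1]
finger_gap: 0.0274
[ 0.26371946 -0.13758134 -0.21722914] [0.46028925 0.08277    0.10284865]
```

View pics/s6.png

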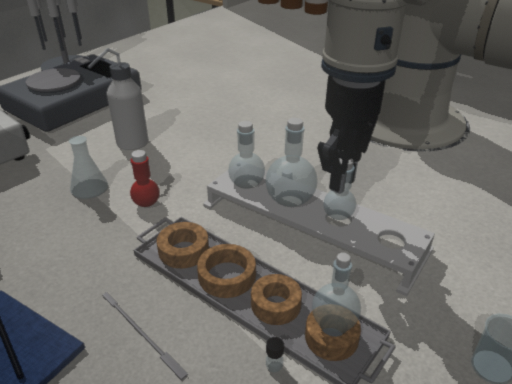

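Medium and large stand upright, and the small flask is over its hole at (340,205). I'll lower it.

```bash
python3 -m inch '{"rot":[[0,0,0],[0,0,0],[0,0,0],[0,0,0],[0,0,0],[0,0,0],[0,0,0],[0,0,0]],"dp":[[0,0,-0.4],[0,0,-0.8],[0,0,-1.1],[0,0,-1.25],[0,0,-1.35],[0,0,-1.45],[0,0,-1.5],[0,0,-1.5]],"claw":[2,2,2,2,2,2,2,2]}' 30
```

```text
time_s: 18.15
ee_pos: [0.4601, 0.0829, 0.0882]
eef_rot: [2.22, 2.214, 0.006]
wrist_force: [-4.0, 1.2, 10.9]
finger_gap: 0.0269
```

```bash
python3 -m inch '{"rot":[[0,0,0],[0,0,0],[0,0,0],[0,0,0],[0,0,0],[0,0,0],[0,0,0],[0,0,0],[0,0,0],[0,0,0],[0,0,0],[0,0,0],[0,0,0],[0,0,0],[0,0,0],[0,0,0],[0,0,0],[0,0,0]],"dp":[[0,0,0],[0,0,0],[0,0,0],[0,0,0],[0,0,0],[0,0,2],[0,0,5],[0,0,9],[0,0,13],[3,1.8,15],[7,4,15],[11,6.2,15],[15,8.5,15],[18.1,10,15],[18.1,10,15],[18.1,10,15],[18.1,10,15],[18.1,10,15]],"claw":[3.2,4,5,6,6,6,6,6,6,6,6,6,6,6,6,6,6,6]}' 30
python3 - <<'E'
from h import *
p,d=arm.capture('wrist');cv2.imwrite('pics/w7.png',p[:,:,::-1])
print(arm.state()['wrist_force'],arm.state()['ee_pos'])
c=arm.get_calibration('wrist')
V,U=np.mgrid[:384,:512];f=192/np.tan(np.radians(c['vfov']/2))
P=np.stack([(U-c['cx'])/f*d,-(V-c['cy'])/f*d,-d],-1)@c['T'][:3,:3].T+c['T'][:3,3]
for n,g,zt in(('pear',(.642,.183),.151),('small',(.460,.083),.1355)):
    m=(abs(P[...,2]-zt)<.004)&(np.hypot(P[...,0]-g[0],P[...,1]-g[1])<.02)
    if m.sum()>30:
        pts=P[m];print(n,m.sum(),cv2.minEnclosingCircle(pts[:,:2].astype(np.float32)*1000),np.median(pts[:,2]))
m=((abs(P[...,2]-.04)<.008)&(P[...,0]>.38)&(P[...,0]<.54)).astype(np.uint8)
cs,h=cv2.findContours(m,cv2.RETR_CCOMP,cv2.CHAIN_APPROX_NONE)
for k,qq in enumerate(cs):
    if cv2.contourArea(qq)>200 and h[0][k][3]>=0:
        w=np.array([onz(c,u,v,.04)[:2]*1000 for u,v in qq[:,0]],np.float32);print(cv2.fitEllipse(w))
E
```

```text
time_s: 19.95
ee_pos: [0.6404, 0.1824, 0.2385]
eef_rot: [2.221, 2.213, 0.006]
wrist_force: [-0.5, -0.1, 0.6]
finger_gap: 0.0601
[ 0.77375397  0.08834711 -0.33827305] [0.64050554 0.1824748  0.23857782]
pear 314 ((641.55517578125, 183.01629638671875), 7.864532470703125) 0.15058399701000058
small 498 ((457.3013610839844, 85.5734634399414), 12.240045547485352) 0.134528937668918
((455.6424865722656, 174.4616241455078), (38.48228454589844, 41.051998138427734), 26.35210609436035)
```

View pics/w7.png

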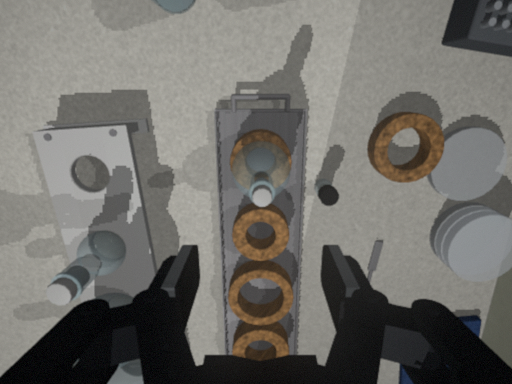

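Small is seated (top z 0.1345, 0.1355 expected). Last is the pear, with its stopper at (262,193).

```bash
python3 -m inch '{"rot":[[0,0,0],[0,0,0],[0,0,0],[0,0,0],[0,0,0],[0,0,0],[0,0,0],[0,0,0],[0,0,0],[0,0,0],[0,0,0],[0,0,0],[0,0,0]],"dp":[[0.1,0.05,-4],[0.1,0.05,-8],[0.1,0.05,-11],[0.1,0.05,-13],[0.1,0.05,-13.7],[0.1,0.05,-13.7],[0.1,0.05,-13.7],[0.1,0.05,-13.7],[0.1,0.05,-13.7],[0.1,0.05,-13.7],[0.1,0.05,-13.7],[0.1,0.05,-13.7],[0.1,0.05,-13.7]],"claw":[6,6,6,6,6,6,1.2,1.2,1.2,1.2,1.2,1.2,1.2]}' 30
```

```text
time_s: 21.3
ee_pos: [0.6421, 0.1831, 0.1025]
eef_rot: [2.22, 2.213, 0.008]
wrist_force: [-0.8, 1.0, 6.8]
finger_gap: 0.0192
```

```bash
python3 -m inch '{"rot":[[0,0,0],[0,0,0],[0,0,0],[0,0,0],[0,0,0],[0,0,0],[0,0,0],[0,0,0],[0,0,0],[0,0,0],[0,0,0],[0,0,0],[0,0,0],[0,0,0],[0,0,0],[0,0,0],[0,0,0],[0,0,0],[0,0,0],[0,0,0]],"dp":[[0,0,0.5],[0,0,1.5],[0,0,3],[0,0,5],[0,0,6.5],[-0.7,0,7],[-2.5,-0.1,7],[-5,-0.2,7],[-8,-0.4,7],[-11,-0.6,7],[-14,-0.8,7],[-17,-1,7],[-18.6,-1,7],[-18.7,-1,6.5],[-18.7,-1,5.5],[-18.7,-1,4.5],[-18.7,-1,3.7],[-18.7,-1,3.5],[-18.7,-1,3.5],[-18.7,-1,3.5]],"claw":[1.2,1.2,1.2,1.2,1.2,1.2,1.2,1.2,1.2,1.2,1.2,1.2,1.2,1.2,1.2,1.2,1.2,1.2,1.2,1.2]}' 30
python3 - <<'E'
from h import *
p,d=arm.capture('scene');cv2.imwrite('pics/s8.png',p[:,:,::-1])
print(arm.state()['wrist_force'],arm.state()['ee_pos'])
E
```

```text
time_s: 23.3
ee_pos: [0.4553, 0.1731, 0.1375]
eef_rot: [2.22, 2.212, 0.008]
wrist_force: [0.4, -0.1, -0.8]
finger_gap: 0.0191
[-0.4925624   0.804672   -0.87469891] [0.45536801 0.17313617 0.13765096]
```

View pics/s8.png

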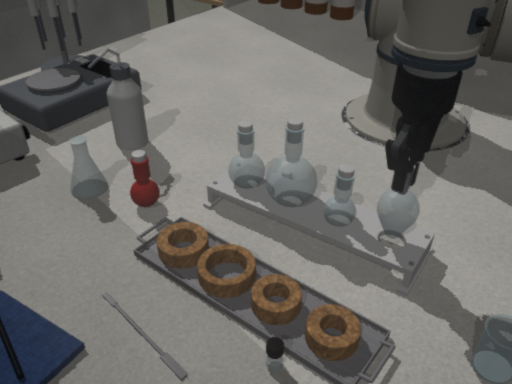

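The pear is upright over the last hole at (398,215). I'll lower it slowly.

```bash
python3 -m inch '{"rot":[[0,0,0],[0,0,0],[0,0,0],[0,0,0],[0,0,0],[0,0,0],[0,0,0],[0,0,0],[0,0,0],[0,0,0],[0,0,0]],"dp":[[0,0,-0.5],[0,0,-1.2],[0,0,-1.9],[0,0,-2.4],[0,0,-2.8],[0,0,-3],[0,0,-3.15],[0,0,-3.3],[0,0,-3.4],[0,0,-3.45],[0,0,-3.45]],"claw":[1.2,1.2,1.2,1.2,1.2,1.2,1.2,1.2,1.2,1.2,1.2]}' 30
```

```text
time_s: 24.45
ee_pos: [0.4545, 0.1732, 0.1033]
eef_rot: [2.221, 2.213, 0.007]
wrist_force: [-5.9, 1.4, 8.0]
finger_gap: 0.0189
```

Contact at the expected height. I'll release, lift, and look.

```bash
python3 -m inch '{"rot":[[0,0,0],[0,0,0],[0,0,0],[0,0,0],[0,0,0],[0,0,0],[0,0,0],[0,0,0],[0,0,0],[0,0,0],[0,0,0],[0,0,0],[0,0,0],[0,0,0],[0,0,0],[0,0,0],[0,0,0],[0,0,0],[0,0,0],[0,0,0]],"dp":[[0,0,0],[0,0,0],[0,0,0],[0,0,0],[0,0,0],[0,0,0],[0,0,2],[0,0,5],[0,0,9],[0,0,13],[0,0,16],[0,2,18],[0,5,18],[0,9,18],[0,13,18],[0,17,18],[0,20,18],[0,20,18],[0,20,18],[0,20,18]],"claw":[2.2,2.6,3.4,4.5,5.5,5.5,5.5,5.5,5.5,5.5,5.5,5.5,5.5,5.5,5.5,5.5,5.5,5.5,5.5,5.5]}' 30
python3 - <<'E'
from h import *
for cam in('top','scene'):
    p,d=arm.capture(cam);cv2.imwrite(f'pics/{cam}9.png',p[:,:,::-1])
    c=arm.get_calibration(cam)
    V,U=np.mgrid[:384,:512];f=192/np.tan(np.radians(c['vfov']/2))
    P=np.stack([(U-c['cx'])/f*d,-(V-c['cy'])/f*d,-d],-1)@c['T'][:3,:3].T+c['T'][:3,3]
    for n,g,zt in(('pear',(.454,.173),.1517),('small',(.460,.083),.136),('large',(.465,-.006),.1865),('medium',(.470,-.095),.154)):
        m=(abs(P[...,2]-zt)<.005)&(np.hypot(P[...,0]-g[0],P[...,1]-g[1])<.022)
        if m.sum()>30:
            pts=P[m];print(cam,n,m.sum(),cv2.minEnclosingCircle(pts[:,:2].astype(np.float32)*1000),np.median(pts[:,2]),'expected',zt)
print(arm.state()['wrist_force'],arm.state()['ee_pos'])
E
```

```text
time_s: 26.45
ee_pos: [0.4545, 0.3724, 0.2832]
eef_rot: [2.221, 2.212, 0.007]
wrist_force: [0.2, 0.7, -0.4]
finger_gap: 0.0554
top pear 99 ((453.4369812011719, 172.49697875976562), 7.880941390991211) 0.15116830605592535 expected 0.1517
top small 208 ((456.93572998046875, 84.71455383300781), 11.89368724822998) 0.13532757903978948 expected 0.136
top large 234 ((461.32586669921875, -7.262662410736084), 11.591886520385742) 0.186195241860045 expected 0.1865
top medium 211 ((468.2502136230469, -98.64775848388672), 11.807279586791992) 0.1539290169504448 expected 0.154
scene pear 84 ((455.1174621582031, 173.38734436035156), 8.524883270263672) 0.150351503435017 expected 0.1517
scene small 139 ((459.41015625, 86.25662231445312), 12.813766479492188) 0.1352430852732614 expected 0.136
scene large 119 ((463.5331726074219, -5.097872257232666), 12.126473426818848) 0.18581828083679758 expected 0.1865
scene medium 108 ((470.9407958984375, -96.899169921875), 11.792972564697266) 0.15347722589719404 expected 0.154
[0.34383882 0.34613145 0.56533344] [0.45466581 0.37223099 0.28344736]
```

View pics/top9.png

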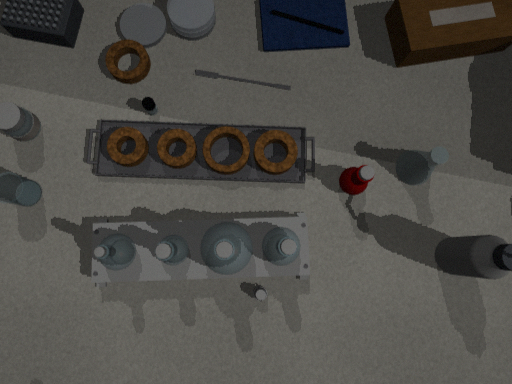

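View pics/scene9.png

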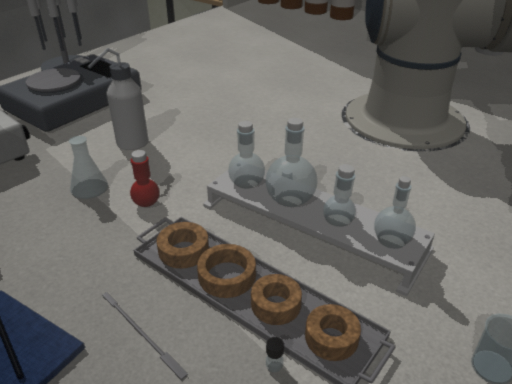

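All four flasks are upright in order (pear, small, large, medium). In the top view their stoppers are at (100,251), (163,251), (225,249) and (288,246), at the seated heights to within about 1.5 mm. The arm is clear, so I'm handing in.

```bash
python3 -c "
from station import arm
print(arm.hand_in())"
```

```text
the job is handed in; nothing more can be done
None
```

I moved all four flasks from the cork rings to the rack in their original order, left to right: pear, small, large, medium. I handed the job in at about 26.5 s of the 96 s allowed; no verdict was reported.

**Setting down:** Each flask was lowered until the arm felt contact of about 8–12 N, then released.

**Last checks:** The final top and scene pictures show every flask upright in its hole, with stopper heights within about 1.5 mm of the seated values. Stopper centres are within about 4 mm of the hole centres in plan. The arm is clear, with about 0 N at the wrist.

**What disagreed:** The scene and top cameras differed by about 2.5 mm, so I used their mean. The stopper offsets also suggest that small, large and medium lean a degree or two, far inside the 28 degree limit.

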